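# Open the water-filter box: press the snap tab, slide the cover off

### The job

Open the water-filter box on the bench without grasping anything: with the fingertips press its red snap tab all the way down, then push the freed blue cover along its guides onto the parking rails beyond the tab, until the filter opening is completely uncovered. The cover is only pushed, never lifted or tipped; leave the cover lying flat on the rails with the tab down, let go of everything and leave the other things on the bench where they stand.

Things in the scene. Friction and masses are not known exactly. Their poses are not given: they have to be found in the camera images.
- filter_box: white water-filter box, fixed; 100 mm wide (x), 220 mm long (y), brass hose stubs 18 mm out on both x sides at y = -58 mm. Origin: centre of its underside, z up. The cover slides off along its +y. Two rails, tops 56 mm up, run along y at x = +-36 to +-44 mm, with guides 68 mm high outside them; an end stop at y = +101 mm, 68 mm high, ends the cover's travel after about 113 mm
- opening (a point): centre of the mouth of the filter opening at rail height, 56 mm up, 59 mm to the -y side of the box's origin; 72 mm (x) by 78 mm (y), a white filter cartridge inside. Hidden under the seated cover, which thin grey lips (65 to 68 mm up, 76 mm apart) hold down here. At the box's -y end a back stop is only 60 mm high; beyond it there is just the bench
- cover: blue cover, loose, 0.1 to 0.2 kg: plate 84 (x) by 90 mm (y), 6 thick, with a hood 68 by 86 mm on it, 22 mm high in all. Origin: centre of its underside, which lies on the rails 56 mm above the bench; axes as the box's. Starts 57 mm to the -y side of the box's origin, locked by the tab; freed, it slides to the box's +y, over the pressed tab, with under 3 N. Opening clear after 85 mm
- push_face (a point): middle of the upright -y end face of the cover's hood (the face is 68 mm wide and reaches from 6 to 22 mm above the cover's underside); push here toward the box's +y. Axes as the cover's.
- tab_top (a point): centre of the top of the red snap tab, 44 mm (x) by 34 mm (y), beside the cover's +y end and between the rails; the top stands 63 mm above the bench when up and 52 mm when pressed fully in. Axes as the box's.
- snap_tab (a joint): how far the tab is pressed straight down, m: 0 up (locks the cover), 0.011 fully in against its stop. It takes about 5 to 8 N and stays where it is left (no return spring); the cover is free from 0.007 on.
- beaker: glass beaker, 62x69 mm, 80 mm high, bystander; origin: centre of its underside
- jar: sample jar with turquoise lid, 59 mm diameter, 65 mm high, bystander; origin: centre of its underside
- petri: petri dish, 61 mm diameter, 15 mm high, bystander; origin: centre of its underside
- scrub: scrubbing brush, 30x86 mm, 55 mm high, bystander; origin: centre of its underside
- lab_tweezers: steel tweezers, 136 mm long (along x), bystander; origin: middle of the underside
- lab_spatula: lab spatula with black grip, 184 mm long (along x), bystander; origin: middle of the underside
- slides: green slide box, 68x96 mm, 34 mm high, bystander; origin: centre of its underside

How it is judged (in metres and radians):
On the way, in this order (a step that is already met when the one before it is completed fails the run):
1. the tab is pressed in (9 mm or more) while the cover is still on its seat (value of joint snap_tab above 0.009 m and y of cover in the frame of filter_box below -0.047 m), for 0.1 s.
2. the cover has been pushed clear of the opening (85 mm or more) (y of cover in the frame of filter_box above 0.028 m), for 0.1 s.
At the end, for the whole second after the job is handed in: The cover lies flat (within 0.06 rad) and at rest on the rails between the guides, its underside 53 to 60 mm up, pushed at least 85 mm from its seat so that the opening is uncovered; the tab is still in (8 mm or more) (y of cover in the frame of filter_box above 0.028 m and x of cover in the frame of filter_box between -0.006 and 0.006 m and z of cover in the frame of filter_box between 0.053 and 0.06 m and angle between cover's own z axis and vertical below 0.06 rad and value of joint snap_tab above 0.008 m and linear speed of cover below 0.01 m/s); the robot touches nothing.
It fails at once if the cover is lifted more than 15 mm above the rails (height (world z) of cover above 0.071 m).
It fails at once if the cover is tipped by more than 0.3 rad (angle between cover's own z axis and vertical above 0.3 rad).
It fails at once if another thing on the bench is moved more than 30 mm (distance of any of beaker, jar, petri, scrub, lab_tweezers, lab_spatula, slides from where it was at the start of the episode above 0.03 m).
It also fails if it takes over 40 s, if anything falls off the work surface, if the arm or the gripper's body presses on something with over 40 N, if the wrist force passes 120 N, or if a joint passes its speed limit or range.

### The arm

A 6-joint arm with a two-finger parallel gripper is mounted at the origin on a cart in front of the work surface, level with it; the furniture and walls round the work are solid. World frame = base frame: x ahead of the robot, y to its left, z up, the work surface at z = 0. Lengths are in m, angles in degrees, forces in N, time in s.
With the tool pointing down it reaches from about 0.325 to 0.85 m from the base axis. Payload 15.5 kg.
Tool frame: the origin (TCP) lies midway between the tips of the shut fingers; the grasp point (between the pads) lies 19 mm behind it; x points along the fingers, y is the direction in which the jaws open and shut, and the axes are right-handed (so a half turn about x gives the same grasp; the last joint's range is limited). The gripper opens to 91 mm and grips with 3 to 60 N. Pads are 32 mm wide; open, the fingers measure 118 mm over their backs; the gripper's body (76 mm by 178 mm) begins 60 mm behind the grasp point.
Start: joints at [60.017, 28.281, 77.091, -0, 74.628, -5.472], TCP at [0.259, 0.569, 0.214] pointing down, gripper open.
Joint ranges: [-166.48, 166.48], [-47.26, 123.95], [12.59, 153.08], [-70.14, 250.14], [6.76, 159.57], [-176.63, 176.63]. Speed limits (degrees/s): [108.29, 108.29, 147.25, 172.46, 172.46, 172.46].

### API

Orientations are given as [roll, pitch, yaw] about the fixed x, y, z axes, in that order (R = Rz(yaw) Ry(pitch) Rx(roll)).
In Python, from cell import arm gives the robot as it stands. The module is installed in compiled form; this text tells all that it offers.
- The arm moves only by the tool arm_command, never from a script. Its argument "plan" is a list of rows, each a list of 7 numbers: the turn, a rotation vector about the world's x, y, z in degrees, then the shift along the world's x, y, z in mm, then the finger opening in mm, from 0 to 91.2. A call has 1 to 8 rows; each row shifts and turns the commanded pose from where the row before left it; what a row does not reach is not made up. A row lasts 1/10 s, in which the tool goes at most 50 mm and 8.59 degrees, less where a joint would pass 70% of its speed; a pose out of reach is approached as far as the arm can. A call is refused whole if a number of a shift passes 50 or a number of a turn 8.59, either way. A call with a gripper value outside its range is refused whole. The fingers move at their own pace and stop on an object; the grip force is fixed at half the most. Time passes only in rows, so rows that do not move let the fingers close. It gives the time, the measured TCP pose, the force and the opening at its end, in the units of the state.
- arm.get_state(): the state, without advancing time (a new reading comes with each control period).
- arm.camera(name): name is "scene" or "top"; returns a dict with "frame" (400x640x3 uint8, red, green, blue), "fx", "fy", "cx", "cy" (pixels), "eye" and "rotation" of the camera in the world. Camera axes: x right, y down, z forward; pixel columns grow to the right and rows downward; lengths in m; the calibration is good to about 2 mm. A picture is of the moment at which its call begins. There is no depth.
- arm.finish_job(): hands the job in, once; it reports no verdict.
Trained networks look in the newest picture that a camera, given by its name, has taken for a name from the list of things; names that differ only in an ending like _2 or _b are one class to them, and where a whole thing is asked for, a point or a joint stands for the part that bears it (a point fixed in the world has none). Each returns a list of dicts, best first, with "conf" (0 to 1); they miss things now and then, are a little off and sometimes report something else, mostly with a low value. They report only what shows in the picture. A call takes as long as a camera call.
- arm.look_for(thing, camera): "rect" ([left, top, width, height] in pixels, round what is visible of it).
- arm.silhouettes(thing, camera): "region" (400x640 bool, what is visible of it) and "rect" ([left, top, width, height] in pixels, round what is visible of it).
- arm.mark_of(thing, camera): "pixel" ([column, row] in pixels: a listed point, or the origin of a listed thing).
The state is a dict: "clock": time; "joint_pos": joint angles; "qvel": joint speeds; "joint_torque": joint torques, N m; "ee_pos": TCP position; "tcp_rot": TCP orientation; "ft_force": force on the tool from outside, world axes, zero at the start; "ft_torque": the same for the moment, N m; "grip_width": finger opening in m.
Only numpy, scipy, OpenCV 4.12 (cv2) and the standard library are available. Lean on these libraries where they do the work, as an engineer would, in place of code of your own. Each camera call takes 0.05 s, during which the arm holds its last target.

## Working session

There is one attempt and no reset: what is moved stays moved. The work goes in short steps, Python scripts to look and compute and a tool call to move; the robot and the scene stay as the last step left them, time stands still between calls to the robot, and variables do not carry over. Pictures are saved under pics/ and viewed, and the job is handed in when it is done.

Besides the shell and the picture viewer there is one more tool, called after "Emit:" as name(argument=value, ...) on one line, values as JSON. arm_command: Moves the arm, as the interface text tells. Its arguments: {"type":"object","properties":{"plan":{"type":"array"}},"required":["plan"]}

```bash
mkdir -p pics; python3 - <<'E'
from cell import arm
import cv2,numpy as np
print(arm.get_state())
for c in ["scene","top"]:
    d=arm.camera(c); cv2.imwrite(f"pics/{c}0.png",d["frame"][:,:,::-1])
    print(c,d["fx"],d["fy"],d["cx"],d["cy"],d["eye"],np.array(d["rotation"]).round(4).tolist())
    for t in ["filter_box","cover","opening","push_face","tab_top","beaker","jar","petri","scrub","lab_tweezers","lab_spatula","slides"]:
        print(t,[(np.round(m["pixel"],1).tolist(),round(m["conf"],2)) for m in arm.mark_of(t,c)[:2]],[(np.round(m["rect"]).tolist(),round(m["conf"],2)) for m in arm.look_for(t,c)[:1]])
E
```

```text
{'clock': 0.0, 'joint_pos': array([ 6.00168410e+01,  2.83168908e+01,  7.71268375e+01, -2.59037014e-03,
        7.46284261e+01, -5.47283733e+00]), 'qvel': array([-0.00311863,  0.03333933, -0.01597317, -0.00868532, -0.10121741,
        0.05541365]), 'joint_torque': array([-1.63239321e-03, -8.78817272e+01, -3.81846642e+01,  7.06215715e-02,
        5.30734530e-02, -1.08202403e-04]), 'ee_pos': array([0.25911669, 0.56833804, 0.21331823]), 'tcp_rot': array([ -93.49096015,   89.92780236, -118.00059363]), 'ft_force': array([ 0.07078917, -0.33107726,  0.54162807]), 'ft_torque': array([ 0.02370982,  0.04494944, -0.01094363]), 'grip_width': 0.0914471527909435}
scene 445.5295878369166 445.5295878369166 317.9013792418599 203.5130865230787 [ 0.07357525 -0.49588241  0.8916776 ] [-137.0493, 1.0039, -42.0878]
filter_box [([289.8, 200.5], 0.83), ([294.0, 200.6], 0.43)] [([255.0, 152.0, 65.0, 82.0], 0.91)]
cover [] [([275.0, 182.0, 41.0, 29.0], 0.95)]
opening [([297.2, 196.8], 0.63)] [([255.0, 150.0, 63.0, 82.0], 0.67)]
push_face [([301.7, 205.7], 0.74)] [([254.0, 152.0, 68.0, 81.0], 0.66)]
tab_top [([2
[... 853 characters left out ...]
.0, 44.0, 40.0], 0.78)]
opening [([278.4, 202.8], 0.83)] [([209.0, 163.0, 98.0, 67.0], 0.77)]
push_face [([298.0, 202.9], 0.82)] [([260.0, 179.0, 43.0, 44.0], 0.86)]
tab_top [([254.6, 195.0], 0.66)] [([248.0, 184.0, 16.0, 21.0], 0.68)]
beaker [([194.4, 189.2], 0.65)] [([174.0, 170.0, 30.0, 29.0], 0.63)]
jar [] [([234.0, 114.0, 24.0, 26.0], 0.83)]
petri [([369.9, 175.2], 0.7)] [([356.0, 164.0, 24.0, 23.0], 0.77)]
scrub [([348.0, 128.6], 0.63)] [([334.0, 118.0, 32.0, 16.0], 0.87)]
lab_tweezers [([227.8, 274.7], 0.43)] [([246.0, 189.0, 18.0, 16.0], 0.7)]
lab_spatula [([325.9, 272.9], 0.49)] [([290.0, 270.0, 73.0, 12.0], 0.63)]
slides [([440.0, 265.4], 0.77)] [([418.0, 252.0, 43.0, 28.0], 0.81)]
```

```bash
python3 - <<'E'
import cv2
a=cv2.imread("pics/top0.png");cv2.imwrite("pics/top0c.png",cv2.resize(a[100:300,150:400],None,fx=3,fy=3,interpolation=cv2.INTER_CUBIC))
a=cv2.imread("pics/scene0.png");cv2.imwrite("pics/scene0c.png",cv2.resize(a[120:270,190:400],None,fx=3.8,fy=3.8,interpolation=cv2.INTER_CUBIC))
E
```

```text
(no output)
```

View pics/top0.png

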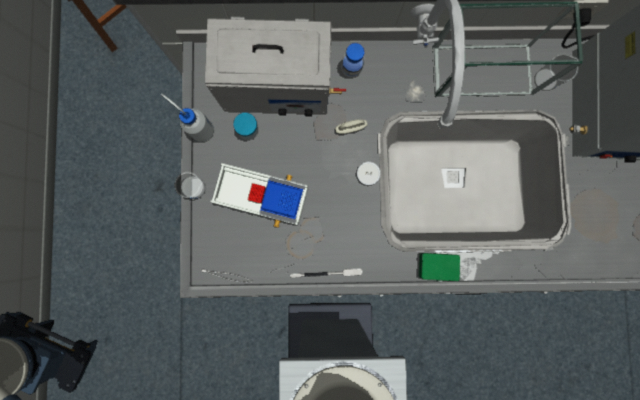

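View pics/top0c.png

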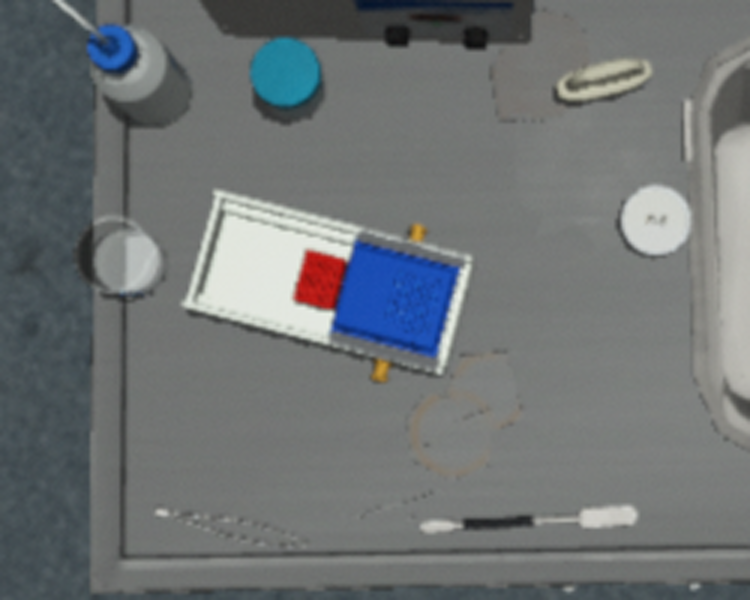

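View pics/scene0c.png

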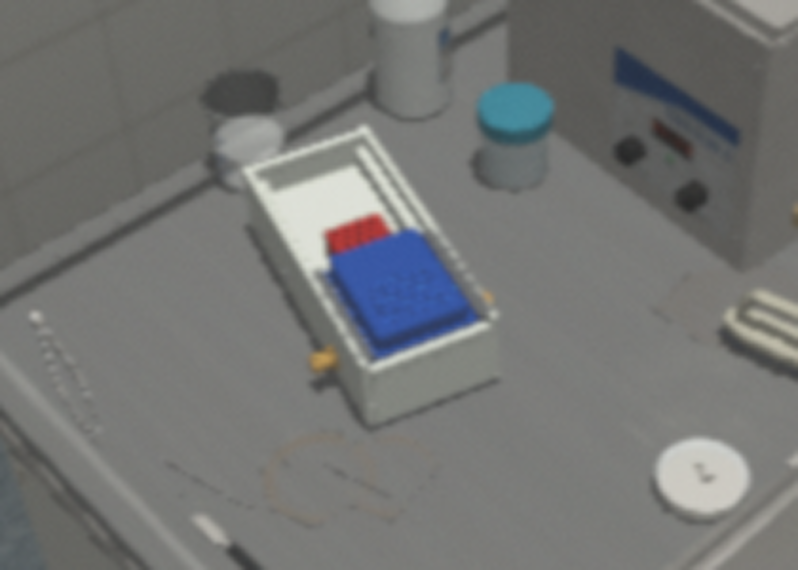

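```bash
cat > h.py <<'E'
from cell import arm
import numpy as np, cv2
from scipy.spatial.transform import Rotation as R
from scipy.optimize import least_squares
def proj(d,P):
    C=R.from_euler('xyz',d["rotation"],degrees=True).as_matrix()
    p=(np.atleast_2d(P)-d["eye"])@C
    return np.c_[d["fx"]*p[:,0]/p[:,2]+d["cx"],d["fy"]*p[:,1]/p[:,2]+d["cy"]]
def ray(d,px,z):
    C=R.from_euler('xyz',d["rotation"],degrees=True).as_matrix()
    v=C@np.array([(px[0]-d["cx"])/d["fx"],(px[1]-d["cy"])/d["fy"],1]); 
    return d["eye"]+v*(z-d["eye"][2])/v[2]
def box(p,L):
    c,s=np.cos(p[2]),np.sin(p[2]); L=np.atleast_2d(L)
    return np.c_[p[0]+c*L[:,0]-s*L[:,1],p[1]+s*L[:,0]+c*L[:,1],L[:,2]]
E
python3 - <<'E'
from h import *
t=arm.camera("top"); s=arm.camera("scene")
off=np.array
tp=off([[217,192],[185,307],[441,374],[470,258]])/3+[150,100]
sp=off([[365,130],[245,172],[372,368],[495,318]])/3.8+[190,120]
L=off([[.05,.11,.068],[-.05,.11,.068],[-.05,-.11,.062],[.05,-.11,.062]])
for nm,use in [("both",(1,1)),("top",(1,0)),("scene",(0,1))]:
    f=lambda p:np.r_[use[0]*(proj(t,box(p,L))-tp).ravel(),use[1]*(proj(s,box(p,L))-sp).ravel()]
    r=least_squares(f,[.46,.2,-.2]);print(nm,r.x,np.degrees(r.x[2]),r.fun.round(1))
    if nm=="both": P=r.x
for n,l in [("cover",[0,-.057,.056]),("opening",[0,-.059,.056]),("push_face",[0,-.100,.070]),("tab_top",[0,0.006,.063]),("filter_box",[0,0,0])]:
    print(n,box(P,l).round(4),proj(t,box(P,l)).round(1),proj(s,box(P,l)).round(1))
for d in("top","scene"):
    im=(t if d=="top" else s)["frame"][:,:,::-1].copy(); D=t if d=="top" else s
    im=cv2.resize(im,None,fx=4,fy=4,interpolation=cv2.INTER_CUBIC)
    def pl(pts,c):
        q=((proj(D,box(P,pts))+.5)*4-.5).astype(int); cv2.polylines(im,[q.reshape(-1,1,2)],True,c,1)
    pl(L,(0,255,0)); pl([[.034,-.1,.078],[-.034,-.1,.078],[-.034,-.014,.078],[.034,-.014,.078]],(0,255,255))
    pl([[.022,-.01,.063],[-.022,-.01,.063],[-.022,.024,.063],[.022,.024,.063]],(255,255,0))
    im=im[500:950,780:1300] if d=="top" else im[550:970,980:1320]
    cv2.imwrite(f"pics/fit_{d}.png",im)
E
```

```text
both [ 0.56570751  0.19788413 -0.26122812] -14.967268665496293 [-0.7 -1.  -0.8  0.1  1.4 -0.1  1.8 -0.9 -0.3 -1.6 -1.7 -1.5 -2.2  1.4
  1.3  0.6]
top [ 0.5645594   0.19893831 -0.26786914] -15.347771335458505 [-0.9 -0.7 -1.3  0.2  0.8  0.6  1.4 -0.1 -0.  -0.  -0.  -0.  -0.   0.
  0.   0. ]
scene [ 0.56683151  0.19649028 -0.25364229] -14.532632499279844 [-0.  -0.  -0.  -0.   0.  -0.   0.  -0.   0.  -1.5 -1.3 -1.2 -1.1  1.5
  2.3  0.5]
cover [[0.551  0.1428 0.056 ]] [[282.7 199.7]] [[295.1 199.3]]
opening [[0.5505 0.1409 0.056 ]] [[283.5 199.9]] [[295.4 199.8]]
push_face [[0.5399 0.1013 0.07  ]] [[299.4 203.5]] [[302.  206.4]]
tab_top [[0.5673 0.2037 0.063 ]] [[257.6 193.2]] [[284.9 182.3]]
filter_box [[0.5657 0.1979 0.    ]] [[262.8 196.1]] [[287.4 200. ]]
```

View pics/fit_top.png

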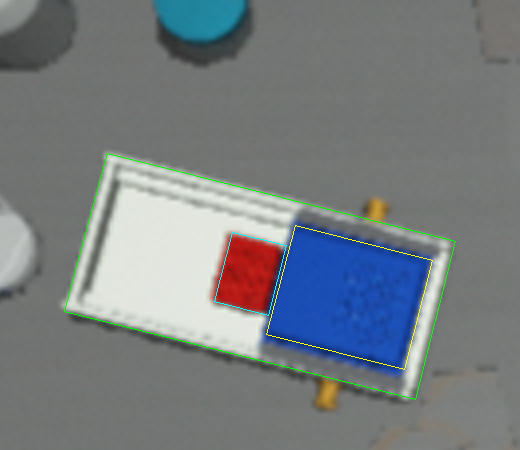

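View pics/fit_scene.png

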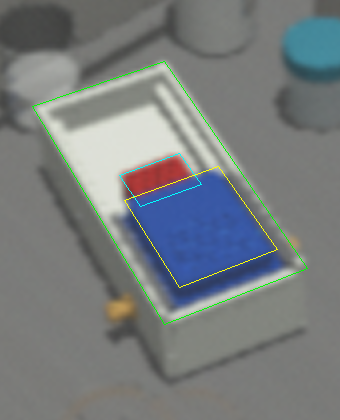

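```bash
python3 - <<'E'
from h import *
s=arm.get_state(); M=R.from_euler('xyz',s["tcp_rot"],degrees=True).as_matrix(); print(M.round(3))
print("tool y az",np.degrees(np.arctan2(M[1,1],M[0,1])))
P=[.5653,.1983,np.radians(-15.2)]
for n,l in [("tab",[0,.009,.063]),("pre",[0,-.135,.066]),("contact",[0,-.1135,.066]),("end",[0,-.1135+.100,.066])]: print(n,(box(P,l)*1000).round(1))
E
```

```text
[[-0.     0.415  0.91 ]
 [ 0.     0.91  -0.415]
 [-1.    -0.    -0.   ]]
tool y az 65.48834036346898
tab [[567.7 207.   63. ]]
pre [[529.9  68.   66. ]]
contact [[535.5  88.8  66. ]]
end [[561.8 185.3  66. ]]
```

Emit:
arm_command(plan=[[0,0,1.2,15,-18,0,0],[0,0,1.2,28,-33,0,0],[0,0,1.2,30,-36,0,0],[0,0,1.2,30,-36,0,0],[0,0,1.2,30,-36,0,0],[0,0,1.2,30,-36,0,0],[0,0,1.2,30,-36,0,0],[0,0,0.9,30,-36,0,0]])

```text
clock: 3.4
ee_pos: [0.4833, 0.3001, 0.2141]
tcp_rot: [47.2, 90.0, 32.0]
ft_force: [0.4, 0.1, 1.0]
grip_width: 0.0303
```

Emit:
arm_command(plan=[[0,0,0,30,-33,-10,0],[0,0,0,30,-33,-10,0],[0,0,0,20,-22,-20,0],[0,0,0,4,-5,-40,0],[0,0,0,0,0,-30,0],[0,0,0,0,0,-15,0],[0,0,0,0,0,0,0]])

```text
clock: 4.1
ee_pos: [0.565, 0.2082, 0.0868]
tcp_rot: [-150.4, 89.8, -165.6]
ft_force: [-0.3, -0.4, -0.4]
grip_width: 0.0006
```

```bash
python3 - <<'E'
from h import *
s=arm.get_state();print(s["ee_pos"],s["ft_force"],s["grip_width"])
for c,(x,y,w,h) in [("top",(200,130,130,110)),("scene",(235,100,130,140))]:
    d=arm.camera(c); cv2.imwrite(f"pics/pre_{c}.png",cv2.resize(d["frame"][y:y+h,x:x+w,::-1],None,fx=4,fy=4,interpolation=cv2.INTER_CUBIC))
    print((proj(d,s["ee_pos"])-[x,y])*4)
E
```

```text
[0.56503841 0.20818353 0.08679237] [-0.33084368 -0.37849903 -0.38207802] 0.0006324305998609297
[[218.31145076 252.68408471]]
[[189.94847645 301.52752496]]
```

View pics/pre_scene.png

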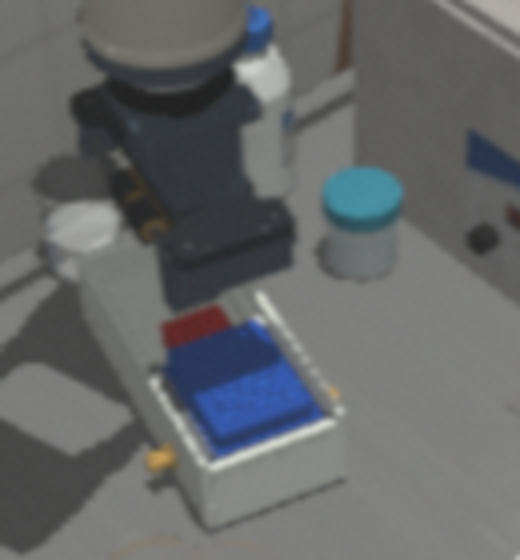

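View pics/pre_top.png

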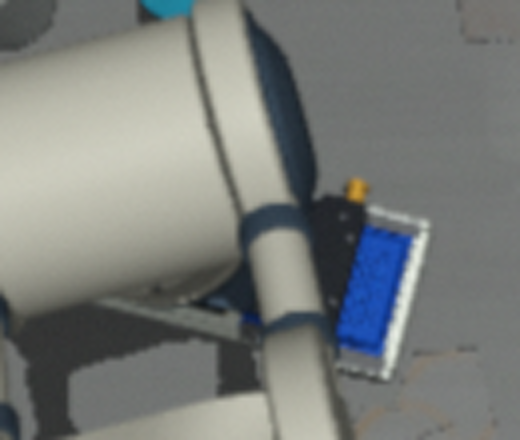

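Emit:
arm_command(plan=[[0,0,0,2,-1,-12,0],[0,0,0,0,0,-7,0],[0,0,0,0,0,-4,0],[0,0,0,0,0,-3,0],[0,0,0,0,0,-2,0],[0,0,0,0,0,-2,0]])

```text
clock: 4.8
ee_pos: [0.5682, 0.2077, 0.0591]
tcp_rot: [-139.9, 90.0, -155.1]
ft_force: [-2.2, -1.0, 5.7]
grip_width: 0.0008
```

Emit:
arm_command(plan=[[0,0,0,0,0,-2,0],[0,0,0,0,0,-2,0],[0,0,0,0,0,-1,0],[0,0,0,0,0,-1,0],[0,0,0,0,0,0,0]])

```text
clock: 5.3
ee_pos: [0.5683, 0.2077, 0.053]
tcp_rot: [-3.1, 90.0, -18.3]
ft_force: [-0.4, -0.1, 0.4]
grip_width: 0.0001
```

Emit:
arm_command(plan=[[0,0,0,0,0,-1,0],[0,0,0,0,0,-1,0],[0,0,0,0,0,0,0]])

```text
clock: 5.6
ee_pos: [0.5684, 0.2077, 0.0521]
tcp_rot: [25.8, 90.0, 10.6]
ft_force: [-6.2, -2.0, 23.5]
grip_width: 0.0002
```

Emit:
arm_command(plan=[[0,0,0,0,0,10,0],[0,0,0,0,0,30,0],[0,0,0,0,0,25,0],[0,0,0,-8,-30,0,0],[0,0,0,-11,-40,0,0],[0,0,0,-11,-40,0,0],[0,0,0,-8,-30,0,0],[0,0,0,0,0,0,0]])

```text
clock: 6.4
ee_pos: [0.5294, 0.0647, 0.1161]
tcp_rot: [-108.0, 90.0, -123.4]
ft_force: [-0.2, 0.6, 0.4]
grip_width: 0.0003
```

```bash
python3 - <<'E'
from h import *
s=arm.get_state();print(s["clock"],s["ee_pos"],s["ft_force"])
P=[.5653,.1983,np.radians(-15.2)]
q=s["ee_pos"][:2]-P[:2];c,n=np.cos(P[2]),np.sin(P[2]);print("box frame",c*q[0]+n*q[1],-n*q[0]+c*q[1])
for c,(x,y,w,h) in [("top",(200,130,130,110)),("scene",(235,100,130,140))]:
    d=arm.camera(c); cv2.imwrite(f"pics/mid_{c}.png",cv2.resize(d["frame"][y:y+h,x:x+w,::-1],None,fx=4,fy=4,interpolation=cv2.INTER_CUBIC))
E
```

```text
6.4 [0.52944826 0.0647072  0.11614582] [-0.18400908  0.57652442  0.39762891]
box frame 0.00042906188898308995 -0.13831919428238634
```

View pics/mid_top.png

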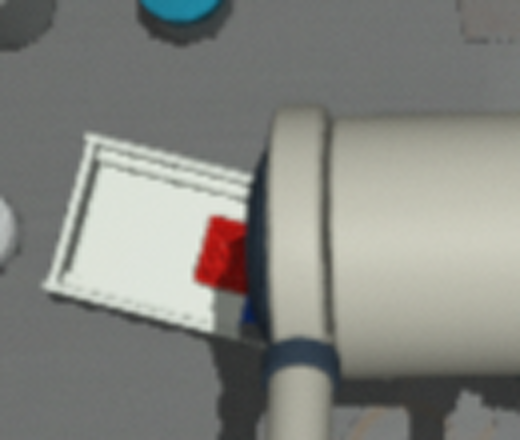

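View pics/mid_scene.png

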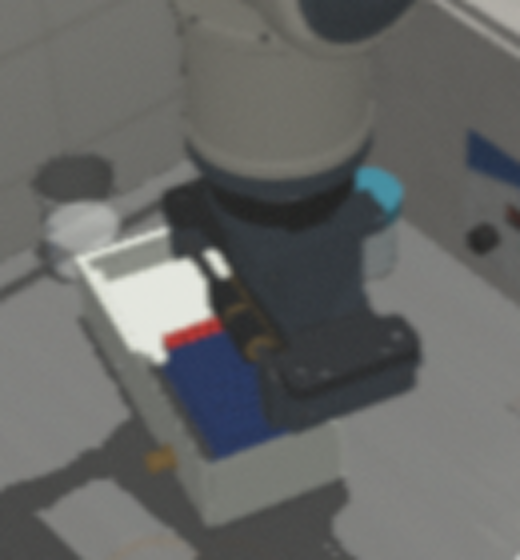

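Emit:
arm_command(plan=[[0,0,0,0,0,-20,0],[0,0,0,0,0,-20,0],[0,0,0,0,0,-9,0],[0,0,0,0,0,0,0],[0,0,0,2.6,9.7,0,0],[0,0,0,1.6,5.8,0,0],[0,0,0,0,0,0,0]])

```text
clock: 7.2
ee_pos: [0.5353, 0.0843, 0.0676]
tcp_rot: [21.9, 89.9, 6.8]
ft_force: [-0.8, 0.4, -0.1]
grip_width: 0.0004
```

Emit:
arm_command(plan=[[0,0,0,1.0,3.9,-0.5,0],[0,0,0,1.0,3.9,0,0],[0,0,0,1.3,4.8,0,0],[0,0,0,1.6,5.8,0,0],[0,0,0,1.6,5.8,0,0],[0,0,0,1.6,5.8,0,0],[0,0,0,0,0,0,0]])

```text
clock: 7.9
ee_pos: [0.5429, 0.114, 0.0664]
tcp_rot: [51.9, 90.0, 36.7]
ft_force: [-0.1, -0.4, -0.0]
grip_width: 0.0006
```

```bash
python3 - <<'E'
from h import *
s=arm.get_state();print(s["clock"],s["ee_pos"],s["ft_force"])
P=[.5653,.1983,np.radians(-15.2)]
q=s["ee_pos"][:2]-P[:2];c,n=np.cos(P[2]),np.sin(P[2]);print("box frame",c*q[0]+n*q[1],-n*q[0]+c*q[1])
for c,(x,y,w,h) in [("scene",(235,100,130,140))]:
    d=arm.camera(c); cv2.imwrite(f"pics/push_{c}.png",cv2.resize(d["frame"][y:y+h,x:x+w,::-1],None,fx=4,fy=4,interpolation=cv2.INTER_CUBIC))
E
```

```text
7.9 [0.54285843 0.11401354 0.06639797] [-0.08354246 -0.42586028 -0.04402167]
box frame 0.0004425132539236064 -0.08722176317015808
```

View pics/push_scene.png

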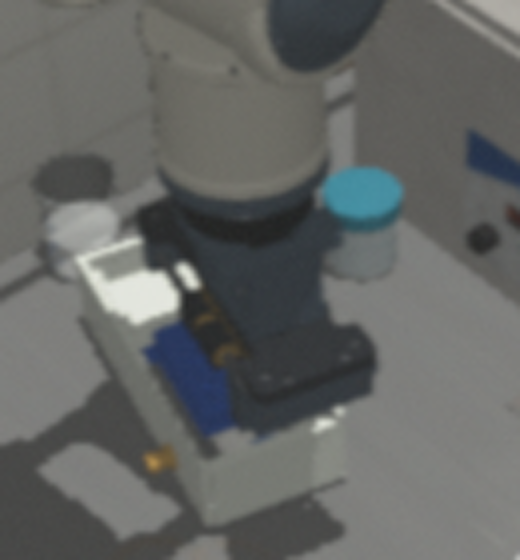

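Emit:
arm_command(plan=[[0,0,0,1.6,5.8,0,0],[0,0,0,2.6,9.7,0,0],[0,0,0,3.2,11.6,0,0],[0,0,0,3.2,11.6,0,0],[0,0,0,3.2,11.6,0,0],[0,0,0,2.6,9.7,0,0],[0,0,0,1.6,5.8,0,0],[0,0,0,1.0,3.9,0,0]])

```text
clock: 8.75
ee_pos: [0.5617, 0.1835, 0.0664]
tcp_rot: [-92.2, 90.0, -107.4]
ft_force: [-1.3, -1.4, 0.1]
grip_width: 0.0003
```

Emit:
arm_command(plan=[[0,0,0,0,0,0,0],[0,0,0,0,0,0,0]])

```text
clock: 8.95
ee_pos: [0.5616, 0.1827, 0.0664]
tcp_rot: [-126.7, 90.0, -141.9]
ft_force: [-0.2, 0.4, -0.9]
grip_width: 0.0005
```

```bash
python3 - <<'E'
from h import *
s=arm.get_state();print(s["clock"],s["ee_pos"],s["ft_force"])
P=[.5653,.1983,np.radians(-15.2)]
q=s["ee_pos"][:2]-P[:2];c,n=np.cos(P[2]),np.sin(P[2]);print("box frame",c*q[0]+n*q[1],-n*q[0]+c*q[1])
E
```

```text
8.95 [0.56155578 0.18268287 0.06639523] [-0.20960556  0.42168381 -0.93109076]
box frame 0.0004814047091061947 -0.01605248623438941
```

Emit:
arm_command(plan=[[0,0,0,-2.6,-9.7,0,0],[0,0,0,-5.2,-19.3,0,0],[0,0,0,0,0,20,0],[0,0,0,0,0,40,0],[0,0,0,-8,-35,40,0],[0,0,0,-10,-45,0,0],[0,0,0,-10,-45,0,0],[0,0,0,-10,-45,0,0]])

```text
clock: 9.75
ee_pos: [0.5153, -0.0159, 0.164]
tcp_rot: [-5.7, 90.0, -20.9]
ft_force: [1.7, -1.4, -0.7]
grip_width: 0.0004
```

Emit:
arm_command(plan=[[0,0,0,-10,-45,0,0],[0,0,0,-10,-45,0,0],[0,0,0,0,-20,0,0],[0,0,0,0,0,0,0]])

```text
clock: 10.15
ee_pos: [0.4956, -0.1268, 0.1637]
tcp_rot: [-50.5, 90.0, -66.0]
ft_force: [-0.5, 0.3, 0.4]
grip_width: 0.0005
```

```bash
python3 - <<'E'
from h import *
s=arm.get_state();print(s["clock"],s["ee_pos"],s["ft_force"])
P=[.5653,.1983,np.radians(-15.2)]
for c,(x,y,w,h) in [("top",(190,130,140,110)),("scene",(235,100,130,140))]:
    d=arm.camera(c); im=cv2.resize(d["frame"][y:y+h,x:x+w,::-1],None,fx=4,fy=4,interpolation=cv2.INTER_CUBIC)
    Y=.0405
    q=((proj(d,box(P,[[.034,Y-.043,.078],[-.034,Y-.043,.078],[-.034,Y+.043,.078],[.034,Y+.043,.078]]))-[x,y]+.5)*4-.5).astype(int)
    cv2.polylines(im,[q.reshape(-1,1,2)],True,(0,255,255),1)
    cv2.imwrite(f"pics/end_{c}.png",im)
    for t in ["cover","filter_box","opening","push_face","beaker","jar","petri","scrub","lab_spatula","lab_tweezers","slides"]:
        print(c,t,[(np.round(m["pixel"],1).tolist(),round(m["conf"],2)) for m in arm.mark_of(t,c)[:1]])
    print(proj(d,box(P,[0,Y,.056])),proj(d,box(P,[0,Y-.043,.070])))
E
```

```text
10.15 [ 0.49555168 -0.1268485   0.1636833 ] [-0.50725493  0.26617171  0.35193602]
top cover [([245.7, 189.9], 0.98)]
top filter_box [([259.5, 198.5], 0.57)]
top opening [([281.6, 199.1], 0.88)]
top push_face [([261.1, 194.6], 0.6)]
top beaker [([366.4, 175.7], 0.63)]
top jar [([249.7, 128.0], 0.7)]
top petri [([365.7, 175.4], 0.85)]
top scrub [([349.0, 127.6], 0.88)]
top lab_spatula [([326.6, 271.9], 0.62)]
top lab_tweezers [([228.4, 275.7], 0.62)]
top slides [([437.5, 264.0], 0.74)]
[[244.31973075 190.15833544]] [[260.50259672 193.9223181 ]]
scene cover [([278.5, 179.1], 0.83)]
scene filter_box [([287.5, 198.5], 0.76)]
scene opening [([294.7, 195.9], 0.79)]
scene push_face [([290.3, 184.7], 0.7)]
scene beaker [([258.5, 165.4], 0.56)]
scene jar []
scene petri [([374.3, 250.3], 0.44)]
scene scrub [([392.5, 212.5], 0.72)]
scene lab_spatula [([261.6, 277.4], 0.73)]
scene lab_tweezers [([209.6, 219.8], 0.42)]
scene slides [([353.2, 359.7], 0.96)]
[[279.70210543 176.33460194]] [[285.78222011 182.418088  ]]
```

View pics/end_top.png

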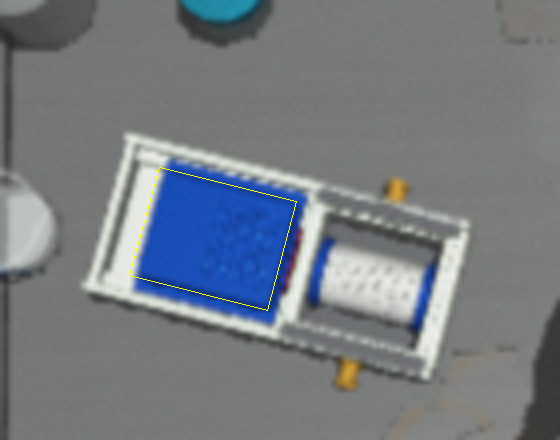

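View pics/end_scene.png

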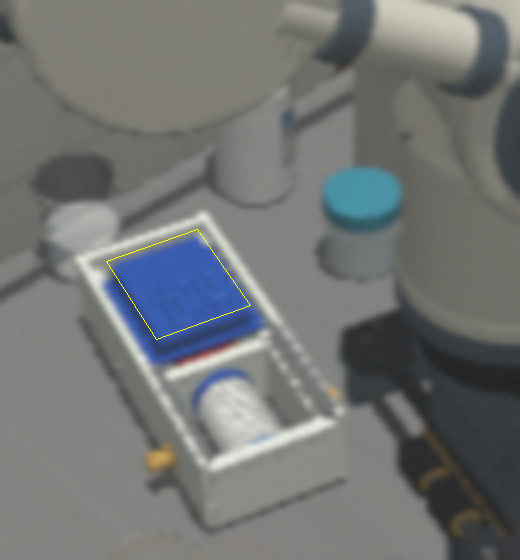

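```bash
python3 -c "
from cell import arm
print(arm.get_state()['ft_force'],arm.finish_job())"
```

```text
the job is handed in; nothing more can be done
[-0.49344092  0.75235673  0.92208788] None
```

The filter box is open: the tab is pressed to its stop and the cover is parked on the rails. I handed the job in at about 11 s of the allowed 40 s; finishing reports no verdict.

**What I did:** I fitted the box pose from both cameras, at about (0.565, 0.198) m with a yaw of -15°. With the fingers shut I pressed the red tab down until it met its stop, at a tip height of 52.1 mm and 23 N. Then I went behind the hood's -y face, pushed the cover along the guides with forces of only about 2 N, backed off and moved clear.

**Last checks:**
- **Cover:** by the finger position it had moved about 97 mm. The top picture put it roughly 3 mm short of that, still well past the 85 mm needed. In the pictures it lies flat between the guides.
- **Opening:** the white cartridge shows completely, with about 15 mm between the opening's edge and the cover.
- **Tab:** the cover now lies over most of it. I did not measure its depth after the push, so "still down" rests on the press to the stop and the cover sliding over it.
- **Robot:** the force on the tool read close to zero, so it was touching nothing.
- **Bystanders:** they showed where they had been, within the networks' error of a few pixels. The networks missed the jar in the last scene picture and mistook the petri dish for the beaker in the top one. Both the beaker and the jar look in place in the pictures.

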